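Clamp a heat sink in the sliding-jaw bench gauge

TASK

Take the silver finned heat sink out of the sloping rack and lay it, without dropping it, flat and fins up on the bed of the bench gauge between the open jaws, lengthwise along the jaws and about centred on them, and let go. Then slide the jaw with the orange tab gently shut until the heat sink sits square against the fixed jaw and the yellow-stemmed spring foot is clearly pressed in, roughly half-way, but never bottomed out, and leave the jaw there. Leave the black heat sink in the rack and the other things on the bench where they are.

Things in the scene. Friction and masses are not known exactly. Their poses are not given: they have to be found in the camera images.
- silver_sink: Bright aluminium finned heat sink, a bar 120 x 40 x 30 mm, 0.2 kg. Origin: centre of its underside; x along its length, y across its 40 mm width, z up out of the fins. The outer fins are flush with the sides, so the 40 mm sides can be pinched. At the start it lies in a bay of the rack, x up the slope, its z leaning 32 degrees from vertical towards the rack's -x.
- black_sink: Black heat sink of the same shape, size and frame, in the other bay of the rack. Not to be moved.
- rack: Fixed green rack 150 (x) x 220 (y) x 113 mm high: a board sloping 32 degrees, low on its -x (robot) side, with a 14 mm ledge along the lower edge on which the heat sinks rest; no side walls. Origin: centre of its underside. Two bays at y = +55 and -55 mm; the heat sinks' undersides are centred at about x = -13, z = 62 mm.
- gauge: Fixed bench gauge: grey bed 100 (x) x 245 (y) mm, its top 30 mm above the table, two steel rods along y at x = +-62 mm (below bed level). Origin: at the table, below the bed. y runs along the rods, from the fixed jaw towards the sliding jaw; x along the jaw faces. The fixed jaw's face lies at y = -60 mm.
- fixed_jaw: Fixed dark steel jaw of the gauge, 110 (x) x 24 (y) mm, its top 64 mm above the table. Same origin and axes as the gauge; its face looks to +y at y = -60 mm.
- bed_mid (a point): Point on the bed's top surface (30 mm above the table), 55 mm from the fixed jaw's face, where there is room for the heat sink and the fingers on both sides of it. Axes as the gauge.
- jaw_tab (a point): Grip point in the orange tab that stands on the sliding jaw: tab 40 (x) x 12 (y) mm in the gauge's axes, from 64 to 100 mm above the table; this point is 86 mm above the table, 14 mm below the tab's top. The dark steel jaw under it is 110 x 30 mm and 64 mm high.
- jaw (a joint): Travel of the sliding jaw (m), 0 fully open to 0.125; it grows as the jaw slides to the gauge's -y, towards the fixed jaw. It rubs with about 10 N and stays where it is left. With the spring foot unpressed, the clear gap between foot and fixed jaw is 0.140 minus this.
- spring_foot (a joint): How far the spring foot of the sliding jaw is pressed in (m): 0 free, 0.016 bottomed out. About 1 N starts it, then 0.45 N per mm more.
- foot_face (a point): Centre of the front face of the spring foot: a black plate 60 (x) x 22 (z) mm, 8 mm thick, on a yellow stem, 45 mm above the table. The plate's face is 41 mm in front (gauge -y) of the tab when free; 18 mm of yellow stem then show, and less as it is pressed.
- solder_spool: White solder spool standing upright, diameter 48, height 46 mm; origin centre of underside. Bystander.
- flux_jar: Small jar, diameter 44, height 50 mm; origin centre of underside. Bystander.
- screwdriver: Red-handled screwdriver 170 mm long, lying along its x. Bystander.
- brush: Brush 160 mm long, lying along its x. Bystander.
- multimeter: Yellow multimeter 150 x 75 x 34 mm lying flat; origin centre of underside. Bystander.
- parts_tray: Blue divided open tray 100 x 80 x 35 mm; origin centre of underside. Bystander.
Mind the look-alikes: they are no part of the job. What is shaped like the silver_sink but blue, green or purple is not meant.

How it is judged (in metres and radians):
On the way:
1. the silver heat sink lies flat, fins up, on the bed between the jaws, released, with the jaws still open (z of silver_sink in the frame of bed_mid between -0.003 and 0.004 m and x of silver_sink in the frame of bed_mid between -0.03 and 0.03 m and angle between silver_sink's own z axis and vertical below 0.06 rad and linear speed of silver_sink below 0.02 m/s and y of silver_sink in the frame of gauge between -0.045 and 0.07 m and angle between the x axis of silver_sink and the x axis of gauge, either way round below 0.35 rad and contact force between the fingers and silver_sink below 0.05 N and value of joint jaw below 0.075 m), for 0.2 s.
At the end, for the whole second after the job is handed in: The silver heat sink lies flat and fins up on the bed (within 4 mm in height, 3.4 degrees), centred on the jaws within 30 mm, square (3.4 degrees) and pressed against the fixed jaw, with the spring foot pressed in by 3 to 13.5 mm; nothing moves (z of silver_sink in the frame of bed_mid between -0.003 and 0.004 m and x of silver_sink in the frame of bed_mid between -0.03 and 0.03 m and angle between silver_sink's own z axis and vertical below 0.06 rad and linear speed of silver_sink below 0.02 m/s and y of silver_sink in the frame of gauge between -0.0425 and -0.036 m and angle between the x axis of silver_sink and the x axis of gauge, either way round below 0.06 rad and contact force between silver_sink and fixed_jaw above 0.4 N and value of joint spring_foot between 0.003 and 0.0135 m and velocity of joint jaw between -0.003 and 0.003 m/s); the robot touches nothing.
It fails at once if the spring foot is bottomed out (pressed over 15 mm) (value of joint spring_foot above 0.015 m).
It fails at once if the silver heat sink is dropped (falls freely, faster than 0.45 m/s) (contact force between anything else and silver_sink below 0.02 N and linear speed of silver_sink above 0.45 m/s).
It fails at once if the black heat sink or another bystander is moved by over 25 mm (distance of any of black_sink, solder_spool, flux_jar, screwdriver, brush, multimeter, parts_tray from where it was at the start of the episode above 0.025 m).
It also fails if it takes over 53 s, if anything falls off the work surface, if the arm or the gripper's body presses on something with over 40 N, if the wrist force passes 120 N, or if a joint passes its speed limit or range.

ROBOT

A 6-joint arm with a two-finger parallel gripper is mounted at the origin on the work surface. World frame = base frame: x ahead of the robot, y to its left, z up, the work surface at z = 0. Lengths are in m, angles in degrees, forces in N, time in s.
With the tool pointing down it reaches from about 0.4 to 0.825 m from the base axis. Payload 7 kg.
Tool frame: the origin (TCP) lies midway between the tips of the shut fingers; the grasp point (between the pads) lies ctrl.grasp_offset behind it (ctrl.grasp_offset is the distance from the TCP to the grasp point, in m); z points along the fingers, y is the line along which they close (so a half turn about z gives the same grasp; the last joint's range is limited). The gripper opens to 88 mm and grips with 3 to 60 N. Pads are 19 mm wide; open, the fingers measure 130 mm over their backs; the gripper's body (78 mm by 193 mm) begins 47 mm behind the grasp point.
Start: joints at [88.929, 20.546, 0.682, 0, -70.136, -16.507], TCP at [0.204, 0.643, 0.227] pointing down, gripper open.
Joint ranges: [-176.03, 176.03], [-82.01, 121.73], [-58.28, 71.71], [-173.87, 95.51], [-174.79, -0.11], [-173.66, 173.66]. Speed limits (degrees/s): [136.94, 136.94, 172.46, 180, 180, 180].

INTERFACE

Orientations are given as [roll, pitch, yaw] about the fixed x, y, z axes, in that order (R = Rz(yaw) Ry(pitch) Rx(roll)).
In Python, from plant import ctrl gives the robot as it stands. The module is installed in compiled form; this text tells all that it offers.
- The arm moves only by the tool send_rows, never from a script. Its argument "increments" is a list that holds one entry, the list of rows, each a list of 4 numbers: the shift along the world's x, y, z normalised to -1 to 1, where 1 is 0.2 m, then the turn about the world's z normalised to -1 to 1, where 1 is 1.5 rad. In form: [[[x, y, z, roll], ...]]. A call has 1 to 12 rows; each row is the pose to reach, as a shift and turn from the pose commanded when the call began; what a row does not reach only later rows make up. A row lasts 1/8 s, in which the tool goes at most 62.5 mm and 10.7 degrees, less where a joint would pass 70% of its speed; a pose out of reach is approached as far as the arm can. A call with a number of a shift or a turn outside -1 to 1 is refused whole. A call with a gripper value outside its range is refused whole. "jaw" is the opening, from 0 (shut) to 1 (fully open), set as the call begins (left out, the last holds). The fingers move at their own pace and stop on an object; the grip force is fixed at half the most. Time passes only in rows, so rows that repeat a pose let the fingers close. It gives the time, the measured TCP pose, the force, the opening and the grip force at its end, in the units of the state.
- ctrl.get_obs(): the state, without advancing time (a new reading comes with each control period).
- ctrl.snapshot(name): name is "side" or "top"; returns the picture (400x640x3 uint8, red, green, blue); there is no depth.
- ctrl.calibration(name): a dict with "mtx" (3x3 intrinsics, pixels), "eye" and "attitude" of the camera in the world. Camera axes: x right, y up, looking along -z (the intrinsics and any distortion apply to the point x, -y, -z); pixel columns grow to the right and rows downward; lengths in m; the calibration is good to about 2 mm. A picture is of the moment at which its call begins. calibration takes no time and is no camera call.
- ctrl.close_job(): hands the job in; it is judged then, once.
Trained networks look in the newest picture that a camera, given by its name, has taken for a name from the list of things; names that differ only in an ending like _2 or _b are one class to them, and where a whole thing is asked for, a point or a joint stands for the part that bears it (a point fixed in the world has none). Each returns a list of dicts, best first, with "conf" (0 to 1); they miss things now and then, are a little off and sometimes report something else, mostly with a low value. They report only what shows in the picture. A call takes as long as a camera call. They do not tell look-alikes from the thing itself.
- ctrl.trace(thing, camera): "mask" (400x640 bool, what is visible of it) and "bbox" ([left, top, right, bottom] in pixels, round what is visible of it).
- ctrl.spot_point(thing, camera): "pixel" ([row, column] in pixels: a listed point, or the origin of a listed thing).
The state is a dict: "clock": time; "joint_pos": joint angles; "qvel": joint speeds; "tau": joint torques, N m; "tool_pos": TCP position; "orientation": TCP orientation; "force": force on the tool from outside, world axes, zero at the start; "moment": the same for the moment, N m; "opening": finger opening in m; "gripper_force": force on a finger pad.
Only numpy, scipy, OpenCV 4.12 (cv2) and the standard library are available. Lean on these libraries where they do the work, as an engineer would, in place of code of your own. Each camera call takes 0.05 s, during which the arm holds its last target. There are 200 camera calls.

## Working session

There is one attempt and no reset: what is moved stays moved. The work goes in short steps, Python scripts to look and compute and a tool call to move; the robot and the scene stay as the last step left them, time stands still between calls to the robot, and variables do not carry over. Pictures are saved under pics/ and viewed, at most 13 in all, crops included, and the job is handed in when it is done.

Besides the shell and the picture viewer there is one more tool, called after "Request:" by a JSON object that holds its "method" and its "body", one argument or row to a line. send_rows: Moves the arm, as the interface text tells. Its arguments: {"type":"object","properties":{"increments":{"type":"array"},"jaw":{"type":"number"}},"required":["increments"]}

```bash
mkdir -p pics
cat > h.py <<'E'
import numpy as np, cv2
from plant import ctrl
from scipy.spatial.transform import Rotation as R
def cam(n):
    c=ctrl.calibration(n); return c
def rot(c):
    a=np.array(c['attitude'],float)
    return a if a.shape==(3,3) else R.from_euler('xyz',a,degrees=True).as_matrix()
def ray(n,px):
    c=cam(n); K=np.array(c['mtx']); r,cc=px
    d=np.linalg.solve(K,[cc,r,1.]); d=rot(c)@np.array([d[0],-d[1],-d[2]])
    return np.array(c['eye']),d/np.linalg.norm(d)
def onz(n,px,z):
    o,d=ray(n,px); return o+d*(z-o[2])/d[2]
def tri(p1,p2):
    o1,d1=ray('side',p1); o2,d2=ray('top',p2)
    A=np.stack([d1,-d2],1); t=np.linalg.lstsq(A,o2-o1,rcond=None)[0]
    a,b=o1+t[0]*d1,o2+t[1]*d2
    return (a+b)/2, np.linalg.norm(a-b)
def proj(n,P):
    c=cam(n); p=rot(c).T@(np.array(P)-c['eye']); q=np.array(c['mtx'])@[p[0],-p[1],-p[2]]
    return q[1]/q[2],q[0]/q[2]
def save(n,f):
    im=ctrl.snapshot(n); cv2.imwrite('pics/'+f,im[:,:,::-1]); return im
E
python3 - <<'E'
from h import *
np.set_printoptions(precision=3,suppress=True)
a=save('side','s0.png');b=save('top','t0.png')
for n in('side','top'): print(ctrl.calibration(n))
print(ctrl.get_obs(),ctrl.grasp_offset)
for t in ['silver_sink','black_sink','rack','gauge','fixed_jaw','bed_mid','jaw_tab','foot_face']:
    r={}
    for n in('side','top'):
        r[n]=ctrl.spot_point(t,n); print(t,n,[(np.round(d['pixel'],1).tolist(),round(d['conf'],2)) for d in r[n]][:4])
    if r['side'] and r['top']: print('  tri',*tri(r['side'][0]['pixel'],r['top'][0]['pixel']))
E
```

```text
{'mtx': array([[484.271,   0.   , 313.474],
       [  0.   , 484.271, 195.049],
       [  0.   ,   0.   ,   1.   ]]), 'eye': array([-0.25 , -1.07 ,  1.111]), 'attitude': array([ 52.591,  -0.049, -33.569])}
{'mtx': array([[479.596,   0.   , 316.952],
       [  0.   , 479.596, 202.849],
       [  0.   ,   0.   ,   1.   ]]), 'eye': array([0.372, 0.045, 1.55 ]), 'attitude': array([  3.588,   0.266, -91.641])}
{'clock': 0.1, 'joint_pos': array([ 88.928,  20.585,   0.639,  -0.015, -70.135, -16.505]), 'qvel': array([-0.032, -0.116,  0.094,  0.022,  0.025,  0.02 ]), 'tau': array([ -0.002, -58.416,  29.375,   7.016,   0.01 ,  -0.   ]), 'tool_pos': array([0.204, 0.643, 0.226]), 'orientation': array([179.918,  -0.009, -17.582]), 'force': array([-0.642,  0.12 ,  0.021]), 'moment': array([-0.028,  0.009,  0.015]), 'gripper_force': 0.0, 'opening': 0.08759933366034144} 0.0188
silver_sink side [([165.1, 302.6], 0.76), ([201.5, 378.7], 0.75), ([190.0, 261.8], 0.72), ([208.7, 199.8], 0.61)]
silver_sink top [([297.9, 235.6], 0.95), ([237.5, 153.3], 0.87), ([169.6, 253.8], 0.64), ([224.6, 245.0], 0.56)]
[... 196 characters left out ...]
16.2], 0.71)]
rack top [([165.7, 269.3], 0.82), ([167.1, 251.5], 0.56)]
  tri [ 0.601  0.2   -0.012] 0.01023791958212123
gauge side [([253.5, 378.1], 0.72)]
gauge top [([220.0, 381.0], 0.7), ([176.9, 406.3], 0.65)]
  tri [ 0.472 -0.206  0.018] 0.16701608624633285
fixed_jaw side [([257.7, 375.4], 0.65)]
fixed_jaw top []
bed_mid side [([251.4, 374.1], 0.97)]
bed_mid top [([175.6, 408.7], 0.96)]
  tri [ 0.541 -0.243  0.022] 0.012253700914939505
jaw_tab side [([220.9, 347.6], 0.95)]
jaw_tab top [([185.7, 376.4], 0.94)]
  tri [ 0.509 -0.133  0.087] 0.004368673306566168
foot_face side [([234.6, 356.6], 0.56)]
foot_face top [([182.0, 384.8], 0.52)]
  tri [ 0.524 -0.165  0.044] 0.0043466875537265665
```

View pics/s0.png

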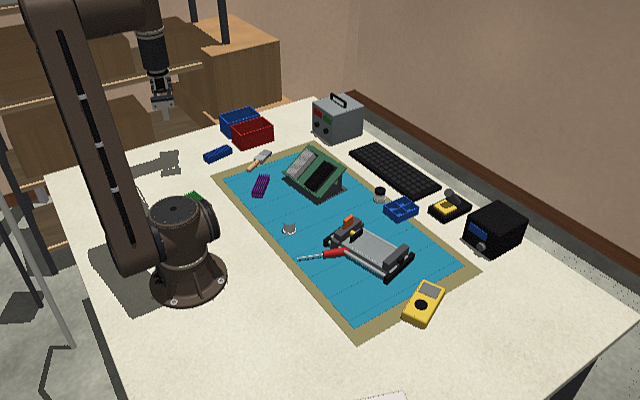

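View pics/t0.png

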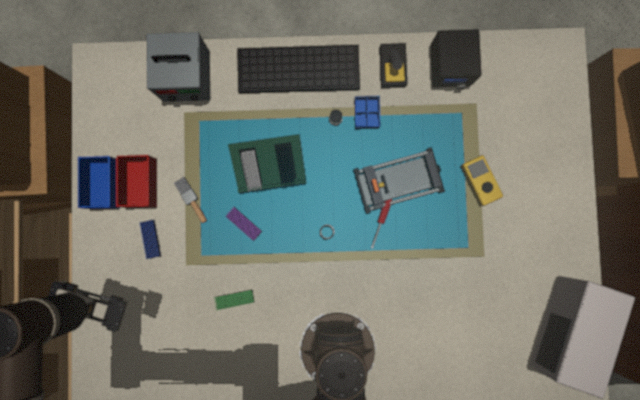

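The bars that could be mistaken for the silver sink, with top-view pixels (row, col):
- silver, in the rack: (169,251); side view (165,302)
- black, in the rack: (163,285)
- purple: (224,245)
- blue: (237,151)
- green: (298,235)

I choose the silver one in the rack, in its left bay in the top view. Next I check it in a close crop.

Run:
```python
from h import *
np.set_printoptions(precision=3,suppress=True)
s=cv2.imread('pics/s0.png');t=cv2.imread('pics/t0.png')
def crop(im,r,c): return cv2.resize(im[r:r+75,c:c+100],(400,300),interpolation=cv2.INTER_CUBIC)
cv2.imwrite('pics/c0.png',np.vstack([np.hstack([crop(s,132,265),crop(s,212,318)]),np.hstack([crop(t,126,220),crop(t,142,348)])]))
for th in ['silver_sink','black_sink','rack','gauge','jaw_tab','fixed_jaw']:
  for n in('side','top'):
    for d in ctrl.trace(th,n)[:4]:
        m=d['mask'].astype(np.uint8)
        if m.sum()<20: continue
        p=np.argwhere(m)[:,::-1].astype(np.float32)
        print(th,n,round(d['conf'],2),np.round(d['bbox']),m.sum(),'cen rc',p.mean(0)[::-1],'corners cr',cv2.boxPoints(cv2.minAreaRect(p)).round(1).tolist())
```

```text
silver_sink side 0.66 [205. 143. 233. 162.] 323 cen rc [153.718 217.975] corners cr [[201.89999389648438, 153.8000030517578], [229.5, 142.8000030517578], [234.0, 154.0], [206.39999389648438, 165.0]]
silver_sink side 0.66 [190. 192. 202. 202.] 88 cen rc [195.989 194.625] corners cr [[186.8000030517578, 195.3000030517578], [190.5, 189.10000610351562], [202.89999389648438, 196.5], [199.1999969482422, 202.6999969482422]]
silver_sink side 0.59 [288. 154. 314. 178.] 375 cen rc [164.968 300.448] corners cr [[285.5, 171.5], [308.0, 149.0], [317.0, 158.0], [294.5, 180.5]]
silver_sink side 0.55 [252. 174. 271. 192.] 338 cen rc [185.763 260.278] corners cr [[248.60000610351562, 194.60000610351562], [259.29998779296875, 170.60000610351562], [272.29998779296875, 176.39999389648438], [261.6000061035156, 200.39999389648438]]
silver_sink top 0.82 [226. 208. 257. 240.] 481 cen rc [222.657 242.536] corners cr [[224.5, 214.8000030517578], [233.6999969482422, 205.0], [260.70001220703125, 230.1999969482422], [251.5, 240.0]]
silver_sink top 0.67 [143. 221. 161. 259.] 580 cen rc [238.814 149.779] corners c
[... 2195 characters left out ...]
0.0], [351.5, 212.5], [367.5, 228.5], [340.0, 256.0]]
jaw_tab top 0.76 [367. 164. 388. 209.] 532 cen rc [185.759 374.468] corners cr [[361.70001220703125, 167.6999969482422], [380.0, 162.3000030517578], [392.0, 203.3000030517578], [373.79998779296875, 208.6999969482422]]
fixed_jaw side 0.86 [384. 243. 409. 270.] 428 cen rc [258.231 394.82 ] corners cr [[377.29998779296875, 264.70001220703125], [404.1000061035156, 241.5], [413.8999938964844, 252.8000030517578], [387.1000061035156, 276.0]]
fixed_jaw top 0.59 [422. 152. 439. 187.] 353 cen rc [168.878 431.51 ] corners cr [[421.5, 154.0], [433.79998779296875, 150.1999969482422], [444.1000061035156, 183.5], [431.70001220703125, 187.3000030517578]]
```

View pics/c0.png

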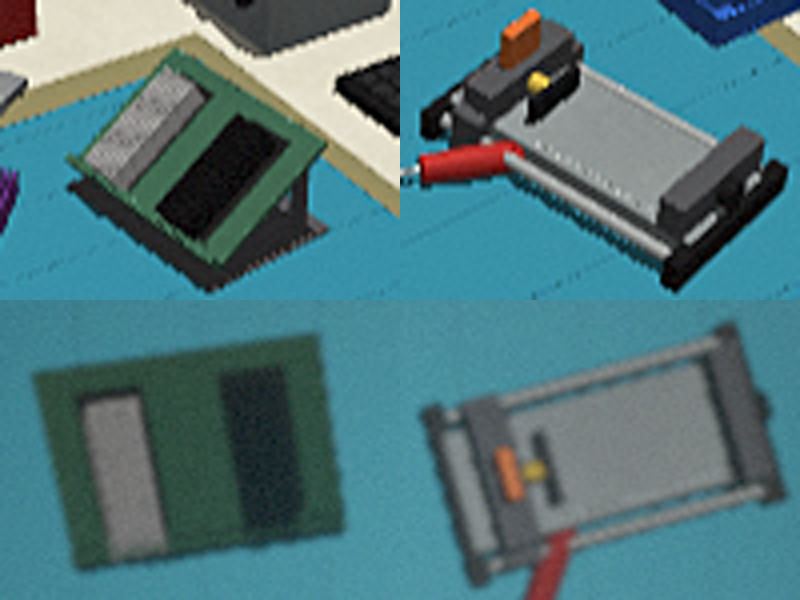

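The crop confirms the choice: the bright finned bar is in the rack's left bay, with the black one to its right. In the top view the jaw is at the open end of the gauge, with the tab near (185,376). The fixed jaw's face meets the bed at about (172,427). Next I measure with those.

Run:
```python
from h import *
np.set_printoptions(precision=3,suppress=True)
s=cv2.imread('pics/s0.png');t=cv2.imread('pics/t0.png')
def T(x,y): return (142+(y-300)/4-.4,348+(x-400)/4-.4)
def Tr(x,y): return (126+(y-300)/4-.4,220+x/4-.4)
def S(x,y): return (212+y/4-.4,318+(x-400)/4-.4)
def Sr(x,y): return (132+y/4-.4,265+x/4-.4)
def orange(im,r0,r1,c0,c1):
    h=cv2.cvtColor(im,cv2.COLOR_BGR2HSV)[r0:r1,c0:c1]; m=(h[...,0]>6)&(h[...,0]<18)&(h[...,1]>130)
    p=np.argwhere(m); return p.mean(0)+[r0,c0],len(p)
os_,n1=orange(s,210,235,335,360);ot,n2=orange(t,170,200,368,383)
print('tab cen',os_,n1,ot,n2,tri(os_,ot), onz('top',ot,.098))
print('tabnet .086',onz('side',(220.9,347.6),.086),onz('top',(185.7,376.4),.086))
print('bedmid',onz('side',(251.4,374.1),.03),onz('top',(175.6,408.7),.03))
print('foot .045',onz('side',(234.6,356.6),.045),onz('top',(182.0,384.8),.045))
a,b=onz('top',T(700,360),.03),onz('top',T(736,484),.03);print('face bottom',a,b,(a+b)/2)
def yaw(a,b): d=b-a; return np.degrees(np.arctan2(d[1],d[0]))
for p,q in [((500,398),(715,343)),((500,563),(760,490))]:
    a,b=onz('top',T(*p),.02),onz('top',T(*q),.02);print('rod',a,b,yaw(b,a))
a,b=onz('side',S(515,147),.02),onz('side',S(665,252),.02);print('rod side',a,b,yaw(b,a))
a,b=onz('side',S(585,65),.02),onz('side',S(720,140),.02);print('rod side2',a,b,yaw(b,a))
# silver: top-face corners, top view: upper-left,upper-right,lower-right,lower-left ; side likewise
tc=[Tr(83,400),Tr(141,393),Tr(165,550),Tr(110,560)]
sc=[Sr(163,66),Sr(196,90),Sr(125,178),Sr(88,160)]
print('silver cen net spot',tri((165.1,302.6),(169.6,253.8)),'mask cen',tri((164.97,300.45),(168.97,250.2)))
for i in range(4): print(' corner',tri(sc[i],tc[i]))
print('black net',tri((179.1,319.0),(163.4,284.6)))
for i,j in((3,0),(2,1)): # slope edges assume heights
    a,b=onz('top',tc[i],.055),onz('top',tc[j],.12);print('silver yaw',yaw(a,b))
# rack board corners in top crop: UL UR LR LL
rc=[onz('top',Tr(34,374),.113),onz('top',Tr(318,335),.113),onz('top',Tr(344,532),.02),onz('top',Tr(80,570),.02)]
print(np.array(rc),'rack yaw via y edges',yaw(rc[1],rc[0])-90,yaw(rc[2],rc[3])-90)
```

```text
tab cen [221.515 347.544] 103 [185.    374.786] 42 (array([ 0.512, -0.129,  0.08 ]), np.float64(0.004209648149583661)) [ 0.512 -0.128  0.098]
tabnet .086 [ 0.508 -0.131  0.086] [ 0.511 -0.134  0.086]
bedmid [ 0.53  -0.247  0.03 ] [ 0.546 -0.245  0.03 ]
foot .045 [ 0.521 -0.165  0.045] [ 0.526 -0.166  0.045]
face bottom [ 0.605 -0.292  0.03 ] [ 0.505 -0.316  0.03 ] [ 0.555 -0.304  0.03 ]
rod [ 0.581 -0.133  0.02 ] [ 0.62  -0.307  0.02 ] 102.74866129433077
rod [ 0.448 -0.128  0.02 ] [ 0.501 -0.338  0.02 ] 104.02710880492613
rod side [ 0.471 -0.178  0.02 ] [ 0.498 -0.334  0.02 ] 99.64938591480305
rod side2 [ 0.581 -0.131  0.02 ] [ 0.615 -0.264  0.02 ] 104.39016558819903
silver cen net spot (array([0.573, 0.243, 0.071]), np.float64(0.0012564094431900977)) mask cen (array([0.575, 0.256, 0.064]), np.float64(0.005907374259453657))
 corner (array([0.62 , 0.28 , 0.113]), np.float64(0.01674600617169952))
 corner (array([0.627, 0.236, 0.106]), np.float64(0.012898349355136498))
 corner (array([0.522, 0.221, 0.051]), np.float64(0.010585954119926506))
 corner (array([0.513, 0.267, 0.05 ]), np.float64(0.0034861920894569847))
black net (array([0.59 , 0.149, 0.054]), np.float64(0.007089539655985458))
silver yaw 4.12897039126525
silver yaw 3.944654521955354
[[0.648 0.313 0.113]
 [0.672 0.097 0.113]
 [0.531 0.084 0.02 ]
 [0.506 0.296 0.02 ]] rack yaw via y edges 6.210471237984095 6.560268273756023
```

```bash
cat > fit.py <<'E'
from h import *
from scipy.optimize import minimize
U=8
def hull(n,Rm,p,box):
    (x0,x1),(y0,y1),(z0,z1)=box
    V=np.array([[x,y,z] for x in(x0,x1) for y in(y0,y1) for z in(z0,z1)])@Rm.T+p
    q=np.array([proj(n,v)[::-1] for v in V])
    return cv2.convexHull(((q+.5)*U).astype(np.float32)).astype(np.int32)
def sil(n,Rm,p,boxes):
    m=np.zeros((400*U,640*U),np.uint8)
    for b in boxes: cv2.fillConvexPoly(m,hull(n,Rm,p,b),1)
    return cv2.resize(m.astype(np.float32),(640,400),interpolation=cv2.INTER_AREA)
def fit(masks,boxes,pose,x0,step):
    def f(x):
        Rm,p=pose(x); e=0
        for n,m in masks.items():
            s=sil(n,Rm,p,boxes); e+=np.abs(s-m).sum()/m.sum()
        return e
    sx=np.array(x0)+np.vstack([np.zeros(len(x0)),np.diag(step)])
    r=minimize(f,x0,method='Nelder-Mead',options=dict(initial_simplex=sx,maxfev=90,xatol=1e-4,fatol=1e-4)); return r.x,r.fun
E
python3 - <<'E'
from fit import *
np.set_printoptions(precision=4,suppress=True)
def pick(th,n,near):
    return min((d for d in ctrl.trace(th,n)),key=lambda d:np.hypot(*(np.argwhere(d['mask']).mean(0)-near)))['mask'].astype(np.float32)
th=np.radians(32)
def pose(x): return R.from_euler('ZY',[x[3],-32],degrees=True).as_matrix(),np.array(x[:3])
box=[((-.06,.06),(-.02,.02),(0,.03))]
S={n:pick('silver_sink',n,c) for n,c in(('side',(165,300)),('top',(169,250)))}
B={n:pick('black_sink',n,c) for n,c in(('side',(177,318)),('top',(164,284)))}
print('silver',fit(S,box,pose,[.573,.248,.062,6],[.006,.006,.006,3]))
print('black',fit(B,box,pose,[.59,.14,.062,6],[.006,.006,.006,3]))
for n in S:
  print(n,fit({n:S[n]},box,lambda x:pose([x[0],x[1],.062,x[2]]),[.573,.248,6],[.006,.006,3]))
G={n:pick('gauge',n,c) for n,c in(('side',(249,370)),('top',(180,398)))}
J={n:pick('fixed_jaw',n,c) for n,c in(('side',(258,395)),('top',(169,431)))}
pz=lambda x:(R.from_euler('Z',x[2],degrees=True).as_matrix(),np.array([x[0],x[1],0]))
print('fixed jaw',fit(J,[((-.055,.055),(-.084,-.06),(.03,.064))],pz,[.54,-.245,13.5],[.006,.006,3]))
E
```

```text
silver (array([0.5804, 0.2542, 0.0558, 6.4858]), np.float64(0.2163890302181244))
black (array([0.5913, 0.1488, 0.0581, 6.1108]), np.float64(0.2560974955558777))Traceback (most recent call last):
  File "<stdin>", line 13, in <module>
  File "fit.py", line 20, in fit
    r=minimize(f,x0,method='Nelder-Mead',options=dict(initial_simplex=sx,maxfev=90,xatol=1e-4,fatol=1e-4)); return r.x,r.fun
    res = _minimize_neldermead(fun, x0, args, callback, bounds=bounds,
                               **options)
    fxcc = func(xcc)
    fx = function(np.copy(x), *(wrapper_args + args))
  File "fit.py", line 17, in f
    s=sil(n,Rm,p,boxes); e+=np.abs(s-m).sum()/m.sum()
  File "fit.py", line 11, in sil
    for b in boxes: cv2.fillConvexPoly(m,hull(n,Rm,p,b),1)
                                         ~~~~^^^^^^^^^^
  File "fit.py", line 7, in hull
    q=np.array([proj(n,v)[::-1] for v in V])
                ~~~~^^^^^
  File "h.py", line 21, in proj
    c=cam(n); p=rot(c).T@(np.array(P)-c['eye']); q=np.array(c['mtx'])@[p[0],-p[1],-p[2]]
  File "h.py", line 5, in cam
    c=ctrl.calibration(n); return c
ValueError: time passes only in moves, steps and waits
```

```bash
sed -i 's/^def cam(n):/import functools\n@functools.cache\ndef cam(n):/' h.py
python3 - <<'E'
from fit import *
np.set_printoptions(precision=4,suppress=True)
def pick(th,n,near):
    return min((d for d in ctrl.trace(th,n)),key=lambda d:np.hypot(*(np.argwhere(d['mask']).mean(0)-near)))['mask'].astype(np.float32)
J={n:pick('fixed_jaw',n,c) for n,c in(('side',(258,395)),('top',(169,431)))}
T={n:pick('jaw_tab',n,c) for n,c in(('side',(231,347)),('top',(186,374)))}
pz=lambda x:(R.from_euler('Z',x[2],degrees=True).as_matrix(),np.array([x[0],x[1],0]))
print('fixed jaw',fit(J,[((-.055,.055),(-.084,-.06),(.03,.064))],pz,[.54,-.245,13.5],[.006,.006,3]))
print('tab',fit(T,[((-.055,.055),(-.015,.015),(.03,.064)),((-.02,.02),(-.006,.006),(.064,.1))],pz,[.512,-.130,13.5],[.006,.006,3]))
print(ctrl.get_obs()['clock'])
E
```

```text
fixed jaw (array([ 0.5419, -0.2447, 14.3506]), np.float64(0.3370140790939331))
tab (array([ 0.5055, -0.1311, 13.906 ]), np.float64(0.6837180852890015))
1.9
```

Request:
{"method": "send_rows", "body": {
  "increments": [
    [[0.25,-0.25,0,0.08],[0.5,-0.5,0,0.16],[0.75,-0.75,0,0.22],[1,-1,0,0.28],[1,-1,0,0.28]]
  ],
  "jaw": 1
}}

```text
clock: 2.52
tool_pos: [0.4056, 0.4412, 0.2269]
orientation: [-180.0, -0.0, 6.5]
force: [-0.2, 0.6, -0.7]
opening: 0.0879
gripper_force: 0.0
```

Request:
{"method": "send_rows", "body": {
  "increments": [
    [[0.2,-0.25,0,0],[0.4,-0.5,0,0],[0.6,-0.75,0,0],[0.8,-0.96,0,0],[0.8,-0.96,0,0],[0.8,-0.96,0,0]]
  ]
}}

```text
clock: 3.28
tool_pos: [0.564, 0.2511, 0.2264]
orientation: [-180.0, 0.0, 6.4]
force: [-1.2, -0.8, 0.0]
opening: 0.0875
gripper_force: 0.0
```

Request:
{"method": "send_rows", "body": {
  "increments": [
    [[0,0,-0.2,0],[0,0,-0.4,0],[0,0,-0.55,0],[0,0,-0.6,0],[0,0,-0.6,0]]
  ]
}}

```text
clock: 3.9
tool_pos: [0.5635, 0.2523, 0.1067]
orientation: [180.0, 0.0, 6.6]
force: [0.2, 0.3, -0.4]
opening: 0.0876
gripper_force: 0.0
```

Run:
```python
from h import *
s=save('side','s1.png')[:,:,::-1];t=save('top','t1.png')[:,:,::-1]
c=lambda im,r,k:cv2.resize(im[r:r+75,k:k+50],(400,600),interpolation=cv2.INTER_CUBIC)
cv2.imwrite('pics/c1.png',np.hstack([c(s,120,275),c(t,126,225)]))
print(ctrl.get_obs()['tool_pos'])
```

```text
[0.56442275 0.25244706 0.10804878]
```

View pics/c1.png

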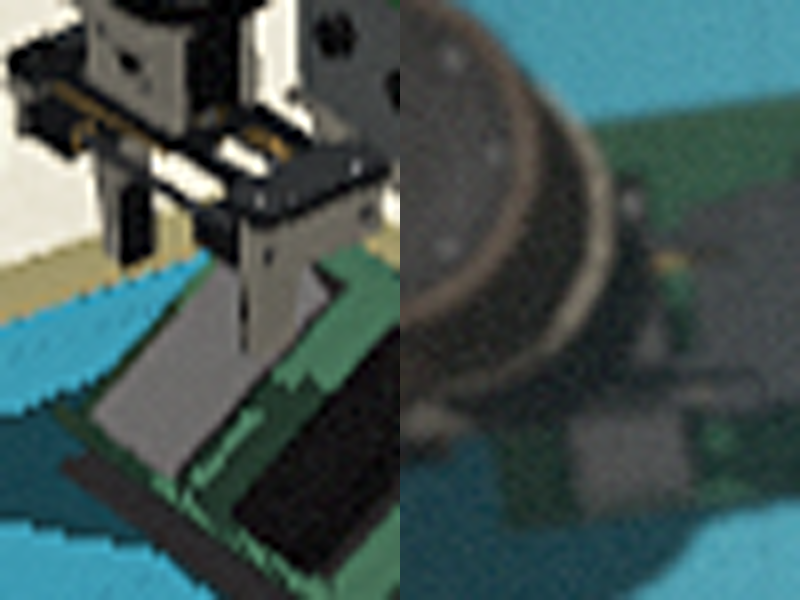

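The open fingers straddle the silver sink: finger tips are at about (132,290) and (163,306) in the side view, and the bar sits between them. I go down and grip.

Request:
{"method": "send_rows", "body": {
  "increments": [
    [[0,0,-0.06,0],[0,0,-0.12,0],[0,0,-0.17,0],[0,0,-0.2,0],[0,0,-0.22,0],[0,0,-0.22,0]]
  ]
}}

```text
clock: 4.75
tool_pos: [0.5638, 0.2514, 0.0623]
orientation: [180.0, 0.0, 6.5]
force: [-0.1, 0.1, -0.6]
opening: 0.0877
gripper_force: 0.0
```

Request:
{"method": "send_rows", "body": {
  "increments": [
    [[0,0,0,0],[0,0,0,0],[0,0,0,0],[0,0,0,0],[0,0,0,0],[0,0,0,0]]
  ],
  "jaw": 0.3
}}

```text
clock: 5.5
tool_pos: [0.5638, 0.2514, 0.0626]
orientation: [180.0, 0.0, 6.5]
force: [0.5, -0.6, -0.7]
opening: 0.04
gripper_force: 30.0
```

Request:
{"method": "send_rows", "body": {
  "increments": [
    [[0,0,0.03,0],[0,0,0.1,0],[0,0,0.2,0],[0,0,0.35,0],[0,0,0.5,0],[0,0,0.65,0],[0,0,0.72,0],[0,0,0.75,0],[0,0,0.75,0]]
  ]
}}

```text
clock: 6.62
tool_pos: [0.5636, 0.2513, 0.2121]
orientation: [180.0, 0.0, 6.5]
force: [-0.4, 0.0, -2.7]
opening: 0.0397
gripper_force: 30.0
```

Run:
```python
from h import *
s=save('side','s2.png')[:,:,::-1]
P=ctrl.get_obs()['tool_pos'];r,k=map(int,proj('side',P));r-=60;k-=60
cv2.imwrite('pics/c2.png',cv2.resize(s[r:r+110,k:k+110],(550,550),interpolation=cv2.INTER_CUBIC))
print(P,r,k)
```

```text
[0.56337324 0.25121288 0.21154399] 72 238
```

View pics/c2.png

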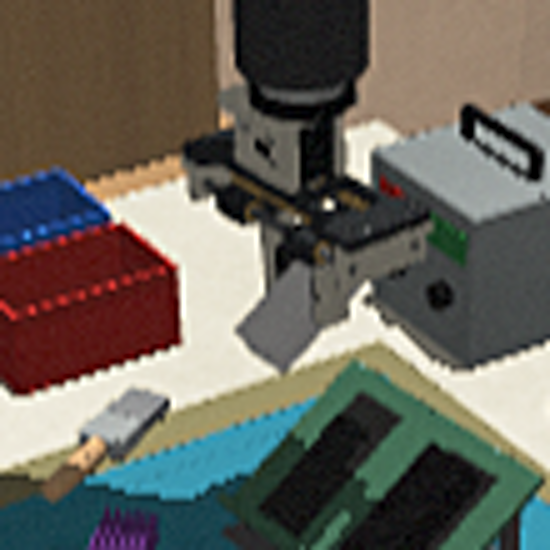

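Request:
{"method": "send_rows", "body": {
  "increments": [
    [[0,-0.1,0,0],[0,-0.3,0,0.02],[0,-0.5,0,0.04],[-0.05,-0.7,0,0.06],[-0.05,-0.9,0,0.086],[-0.05,-1,0,0.086]]
  ]
}}

```text
clock: 7.42
tool_pos: [0.553, 0.049, 0.212]
orientation: [180.0, 0.1, 13.8]
force: [0.4, 0.1, -2.6]
opening: 0.0399
gripper_force: 30.0
```

Request:
{"method": "send_rows", "body": {
  "increments": [
    [[0,-0.2,0,0],[0,-0.4,0,0],[0,-0.6,0,0],[-0.05,-0.8,0,0],[-0.05,-0.95,0,0],[-0.05,-1,0,0]]
  ]
}}

```text
clock: 8.18
tool_pos: [0.5434, -0.1501, 0.212]
orientation: [-180.0, 0.1, 13.7]
force: [0.7, 1.5, -2.4]
opening: 0.0399
gripper_force: 30.0
```

Request:
{"method": "send_rows", "body": {
  "increments": [
    [[0,-0.2,0,0],[0,-0.35,-0.1,0],[0,-0.45,-0.25,0],[0,-0.5,-0.4,0],[0,-0.5,-0.55,0],[0,-0.5,-0.6,0],[0,-0.5,-0.6,0]]
  ]
}}

```text
clock: 9.05
tool_pos: [0.5439, -0.2482, 0.0923]
orientation: [-180.0, 0.1, 13.9]
force: [0.4, -1.5, -2.8]
opening: 0.0396
gripper_force: 30.0
```

Run:
```python
from h import *
s=save('side','s3.png')[:,:,::-1];t=save('top','t3.png')[:,:,::-1]
c=lambda im,r,k:cv2.resize(im[r:r+100,k:k+67],(400,600),interpolation=cv2.INTER_CUBIC)
cv2.imwrite('pics/c3.png',np.hstack([c(s,190,340),c(t,130,375)]))
print(ctrl.get_obs())
```

```text
{'clock': 9.15, 'joint_pos': array([-5.81891319e+00,  2.00809418e+01, -1.89781556e+01,  2.47773268e-02,
       -5.08459901e+01,  1.09718125e+02]), 'qvel': array([-0.13286822, -0.59619018,  0.18112479, -0.10218496,  0.15317287,
        0.03857823]), 'tau': array([-5.96242980e-02, -5.27550995e+01,  2.45612472e+01,  5.88209689e+00,
        5.72350749e-02, -4.25573715e-03]), 'tool_pos': array([ 0.54483886, -0.24844524,  0.09372739]), 'orientation': array([ 1.79949867e+02, -8.28534574e-02,  1.39148763e+01]), 'force': array([-0.7625087 , -0.58696997, -2.24397523]), 'moment': array([-0.08895551, -0.03927244,  0.01974722]), 'gripper_force': 29.999233782291412, 'opening': 0.03971227314054664}
```

View pics/c3.png

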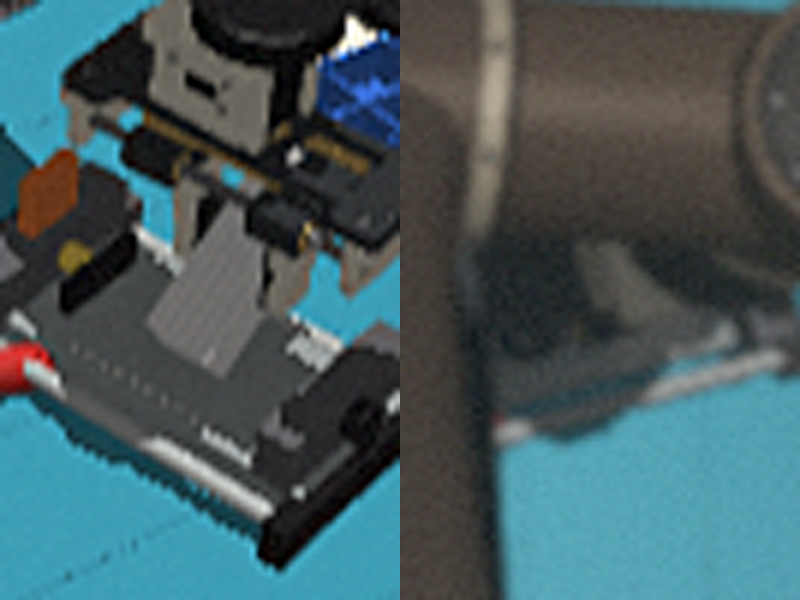

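The sink is held tilted above the bed, between the foot and the fixed jaw, low end towards the robot. I lower it slowly so it pivots flat.

Request:
{"method": "send_rows", "body": {
  "increments": [
    [[0,0,-0.05,0],[0,0,-0.09,0],[0,0,-0.12,0],[0,0,-0.14,0],[0,0,-0.16,0],[0,0,-0.18,0],[0,0,-0.18,0]]
  ]
}}

```text
clock: 10.02
tool_pos: [0.547, -0.2482, 0.0586]
orientation: [179.9, -0.3, 13.9]
force: [3.9, 4.8, 8.1]
opening: 0.0399
gripper_force: 30.0
```

Request:
{"method": "send_rows", "body": {
  "increments": [
    [[0,0,-0.01,0],[0,0,-0.02,0],[0,0,-0.03,0],[0,0,-0.04,0],[0,0,-0.05,0],[0,0,-0.05,0]]
  ]
}}

```text
clock: 10.78
tool_pos: [0.551, -0.2486, 0.0506]
orientation: [179.7, -0.7, 14.0]
force: [7.6, 5.1, 12.3]
opening: 0.0398
gripper_force: 30.0
```

Request:
{"method": "send_rows", "body": {
  "increments": [
    [[0,0,-0.015,0],[0,0,-0.03,0],[0,0,-0.045,0],[0,0,-0.06,0],[0,0,-0.06,0]]
  ]
}}

```text
clock: 11.4
tool_pos: [0.5497, -0.2492, 0.0377]
orientation: [179.7, -0.5, 14.0]
force: [6.5, 0.2, 7.3]
opening: 0.0398
gripper_force: 30.0
```

Run:
```python
from h import *
s=save('side','s4.png')[:,:,::-1]
c=lambda im,r,k:cv2.resize(im[r:r+90,k:k+120],(720,540),interpolation=cv2.INTER_CUBIC)
cv2.imwrite('pics/c4.png',c(s,200,315))
print(ctrl.get_obs()['tool_pos'])
```

```text
[ 0.54960468 -0.24925835  0.0377155 ]
```

View pics/c4.png

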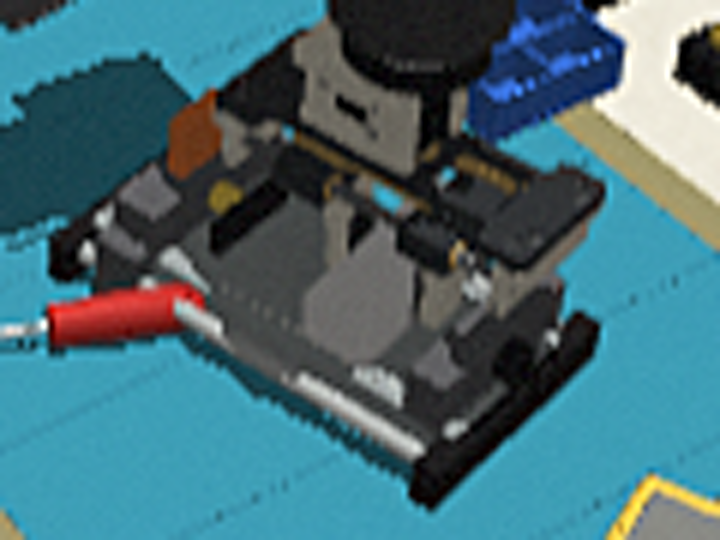

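Nearly flat: the near end of the sink shows at about (255,374) in the full picture, on the bed and clear of the tab and the fixed jaw. I press down the last millimetres.

Request:
{"method": "send_rows", "body": {
  "increments": [
    [[0,0,-0.01,0],[0,0,-0.02,0],[0,0,-0.02,0]]
  ]
}}

```text
clock: 11.82
tool_pos: [0.5493, -0.2492, 0.0335]
orientation: [179.7, -0.5, 14.0]
force: [7.4, 0.6, 7.6]
opening: 0.0395
gripper_force: 30.0
```

Request:
{"method": "send_rows", "body": {
  "increments": [
    [[0,0,-0.01,0],[0,0,-0.02,0],[0,0,-0.02,0]]
  ]
}}

```text
clock: 12.2
tool_pos: [0.5495, -0.2493, 0.0331]
orientation: [179.7, -0.6, 14.1]
force: [-3.7, 8.0, 38.3]
opening: 0.0399
gripper_force: 30.1
```

Request:
{"method": "send_rows", "body": {
  "increments": [
    [[0,0,0.015,0],[0,0,0.015,0]]
  ]
}}

```text
clock: 12.45
tool_pos: [0.5482, -0.2491, 0.0332]
orientation: [179.8, -0.4, 14.0]
force: [2.5, 3.7, 17.7]
opening: 0.04
gripper_force: 30.0
```

Request:
{"method": "send_rows", "body": {
  "increments": [
    [[0,0,0,0],[0,0,0,0],[0,0,0,0],[0,0,0,0]]
  ],
  "jaw": 0.6
}}

```text
clock: 12.95
tool_pos: [0.5449, -0.2497, 0.0303]
orientation: [179.9, -0.1, 13.9]
force: [0.1, -4.0, 6.7]
opening: 0.0521
gripper_force: 3.0
```

Request:
{"method": "send_rows", "body": {
  "increments": [
    [[0,0,0.02,0],[0,0,0.08,0],[0,0,0.2,0],[0,0,0.4,0],[0,0,0.6,0],[0,0.2,0.8,0],[0,0.5,0.8,0],[-0.1,0.8,0.8,0],[-0.2,1,0.8,0],[-0.2,1,0.8,0]]
  ]
}}

```text
clock: 14.2
tool_pos: [0.5026, -0.0462, 0.1905]
orientation: [-180.0, -0.1, 14.1]
force: [0.1, -1.3, 0.5]
opening: 0.0525
gripper_force: 0.0
```

Run:
```python
from h import *
s=save('side','s5.png')[:,:,::-1];t=save('top','t5.png')[:,:,::-1]
c=lambda im,r,k:cv2.resize(im[r:r+75,k:k+100],(400,300),interpolation=cv2.INTER_CUBIC)
cv2.imwrite('pics/c5.png',np.vstack([c(s,212,318),c(t,142,348)]))
for n in('side','top'): print(n,[(d['pixel'],d['conf']) for d in ctrl.spot_point('silver_sink',n)],[(d['pixel'],d['conf']) for d in ctrl.spot_point('jaw_tab',n)][:1])
```

```text
side [([251.4, 381.5], 0.87), ([189.8, 262.7], 0.86), ([157.0, 219.7], 0.83), ([258.3, 375.4], 0.59), ([204.8, 199.6], 0.49), ([255.3, 375.7], 0.2)] [([216.2, 347.3], 0.92)]
top [([173.4, 410.5], 0.96), ([223.1, 245.4], 0.83), ([302.0, 232.4], 0.73), ([237.4, 156.1], 0.58)] [([186.9, 375.1], 0.74)]
```

View pics/c5.png

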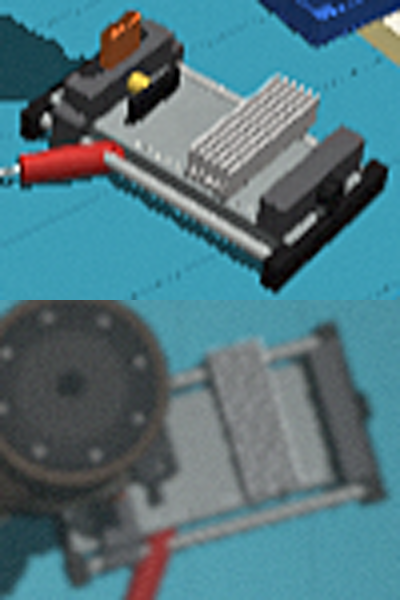

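The sink lies flat and fins up on the bed between the jaws, square to them; its centre is at about (173,410) in the top view. Now the tab.

Request:
{"method": "send_rows", "body": {
  "increments": [
    [[0.02,-0.2,0,0],[0.045,-0.35,0,0],[0.045,-0.415,0,0],[0.045,-0.415,-0.2,0],[0.045,-0.415,-0.4,0],[0.045,-0.415,-0.52,0],[0.045,-0.415,-0.6,0],[0.045,-0.415,-0.6,0]]
  ]
}}

```text
clock: 15.5
tool_pos: [0.5118, -0.1318, 0.0683]
orientation: [-180.0, 0.2, 13.8]
force: [0.4, 0.2, -0.4]
opening: 0.0529
gripper_force: 0.0
```

Request:
{"method": "send_rows", "body": {
  "increments": [
    [[0,0,0,0],[0,0,0,0],[0,0,0,0],[0,0,0,0],[0,0,0,0],[0,0,0,0]]
  ],
  "jaw": 0
}}

```text
clock: 16.25
tool_pos: [0.5128, -0.1306, 0.07]
orientation: [-179.9, -0.0, 13.9]
force: [-2.1, 8.1, 4.5]
opening: 0.012
gripper_force: 30.0
```

Request:
{"method": "send_rows", "body": {
  "increments": [
    [[0.003,-0.012,0,0],[0.009,-0.036,0,0],[0.015,-0.061,0,0],[0.021,-0.085,0,0],[0.027,-0.109,0,0],[0.033,-0.133,0,0],[0.039,-0.158,0,0],[0.045,-0.182,0,0],[0.051,-0.206,0,0],[0.057,-0.231,0,0],[0.06,-0.243,0,0],[0.06,-0.243,0,0]]
  ]
}}

```text
clock: 17.75
tool_pos: [0.525, -0.1792, 0.07]
orientation: [-179.9, -0.0, 13.9]
force: [-1.7, 6.7, 4.5]
opening: 0.0117
gripper_force: 30.0
```

Request:
{"method": "send_rows", "body": {
  "increments": [
    [[0.004,-0.015,0,0],[0.008,-0.03,0,0],[0.012,-0.048,0,0],[0.016,-0.065,0,0],[0.02,-0.082,0,0],[0.024,-0.1,0,0],[0.029,-0.117,0,0],[0.033,-0.134,0,0],[0.037,-0.15,0,0],[0.041,-0.166,0,0],[0.043,-0.175,0,0],[0.043,-0.175,0,0]]
  ]
}}

```text
clock: 19.25
tool_pos: [0.5336, -0.2137, 0.07]
orientation: [-179.9, -0.0, 13.9]
force: [-1.8, 9.1, 6.0]
opening: 0.0118
gripper_force: 30.0
```

Run:
```python
from h import *
s=save('side','s6.png')[:,:,::-1]
cv2.imwrite('pics/c6.png',cv2.resize(s[200:290,330:430],(660,594),interpolation=cv2.INTER_CUBIC))
o=ctrl.get_obs();print(o['tool_pos'],o['force'])
```

```text
[ 0.53359661 -0.21370119  0.07000989] [-1.22739424 10.63819286  4.94194592]
```

View pics/c6.png

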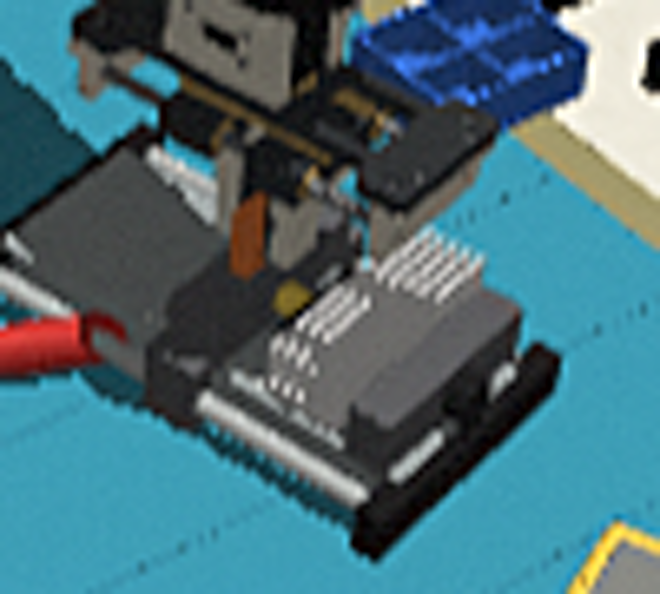

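The foot has reached the sink: the dark plate is hidden behind the bar, the yellow stem shows at about (245,374), and the sink has moved near the fixed jaw. I advance in small steps and watch the force.

Request:
{"method": "send_rows", "body": {
  "increments": [
    [[0.002,-0.01,0,0],[0.005,-0.02,0,0],[0.007,-0.03,0,0],[0.01,-0.04,0,0],[0.012,-0.05,0,0],[0.014,-0.058,0,0],[0.014,-0.058,0,0]]
  ]
}}

```text
clock: 20.18
tool_pos: [0.5365, -0.2252, 0.07]
orientation: [-179.9, -0.1, 13.9]
force: [-0.9, 10.6, 5.6]
opening: 0.012
gripper_force: 30.0
```

Request:
{"method": "send_rows", "body": {
  "increments": [
    [[0.002,-0.008,0,0],[0.004,-0.015,0,0],[0.005,-0.019,0,0],[0.005,-0.019,0,0]]
  ]
}}

```text
clock: 20.68
tool_pos: [0.5373, -0.2287, 0.07]
orientation: [-179.9, -0.0, 13.9]
force: [-1.8, 11.8, 7.1]
opening: 0.0121
gripper_force: 30.0
```

Request:
{"method": "send_rows", "body": {
  "increments": [
    [[0.002,-0.008,0,0],[0.004,-0.016,0,0],[0.005,-0.02,0,0],[0.005,-0.02,0,0]]
  ]
}}

```text
clock: 21.18
tool_pos: [0.5383, -0.2324, 0.07]
orientation: [-179.9, -0.0, 13.9]
force: [-1.7, 14.1, 7.3]
opening: 0.0123
gripper_force: 30.0
```

Run:
```python
from h import *
np.set_printoptions(precision=4,suppress=True)
s=save('side','s7.png')[:,:,::-1];t=save('top','t7.png')[:,:,::-1]
c=lambda im,r,k:cv2.resize(im[r:r+54,k:k+72],(400,300),interpolation=cv2.INTER_CUBIC)
cv2.imwrite('pics/c7.png',np.hstack([c(s,222,345),c(t,142,378)]))
o=ctrl.get_obs();print(o['tool_pos'],o['force'])
for th in('silver_sink','foot_face'):
  r={n:[d['pixel'] for d in ctrl.spot_point(th,n) if np.hypot(*(np.array(d['pixel'])-q))<30] for n,q in(('side',(250,385)),('top',(172,420)))}
  print(th,r)
  for n in r:
    for q in r[n][:2]: print(n,onz(n,q,.03 if th[0]=='s' else .045))
```

```text
[ 0.5383 -0.2324  0.07  ] [-2.7074 14.1106  7.9255]
silver_sink {'side': [[253.1, 391.0]], 'top': []}
side [ 0.57   -0.2823  0.03  ]
foot_face {'side': [[249.8, 381.3], [255.6, 378.3]], 'top': []}
side [ 0.5428 -0.265   0.045 ]
side [ 0.5183 -0.2798  0.045 ]
```

View pics/c7.png

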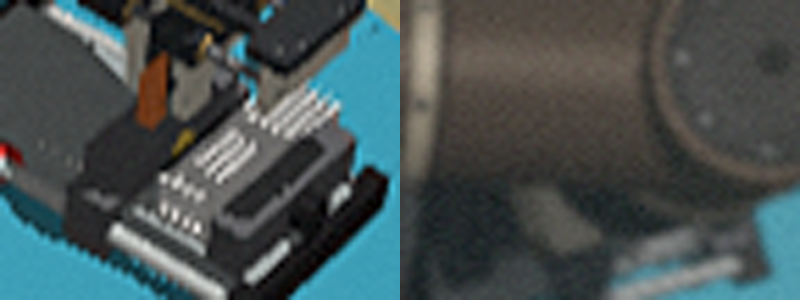

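The stem has shortened noticeably (yellow at about (247,377)) and the force has risen by about 3.5 N since contact. That puts the press at roughly 6–8 mm. I ease off and let go.

Request:
{"method": "send_rows", "body": {
  "increments": [
    [[-0.001,0.005,0,0],[-0.002,0.008,0,0],[-0.002,0.008,0,0]]
  ]
}}

```text
clock: 21.85
tool_pos: [0.5383, -0.2324, 0.07]
orientation: [-180.0, -0.1, 13.9]
force: [-0.1, 7.3, 5.9]
opening: 0.0115
gripper_force: 30.0
```

Request:
{"method": "send_rows", "body": {
  "increments": [
    [[0,0,0,0],[0,0,0,0],[0,0,0,0],[0,0,0,0],[0,0,0,0]]
  ],
  "jaw": 0.5
}}

```text
clock: 22.48
tool_pos: [0.5378, -0.233, 0.0695]
orientation: [-180.0, 0.0, 13.9]
force: [-1.0, -0.2, 0.1]
opening: 0.0433
gripper_force: 0.0
```

Request:
{"method": "send_rows", "body": {
  "increments": [
    [[0,0,0.05,0],[0,0,0.15,0],[0,0,0.35,0],[0,0,0.6,0],[0,0.2,0.8,0],[-0.1,0.5,0.8,0],[-0.2,0.8,0.8,0],[-0.3,1,0.8,0],[-0.3,1,0.8,0]]
  ]
}}

```text
clock: 23.6
tool_pos: [0.477, -0.0307, 0.2309]
orientation: [-180.0, -0.1, 14.1]
force: [0.9, -0.5, 0.1]
opening: 0.0441
gripper_force: 0.0
```

Request:
{"method": "send_rows", "body": {
  "increments": [
    [[0,0.3,0,0],[0,0.6,0,0],[0,0.9,0,0],[0,1,0,0],[0,1,0,0]]
  ]
}}

```text
clock: 24.22
tool_pos: [0.4781, 0.1677, 0.2297]
orientation: [180.0, 0.0, 14.0]
force: [-0.5, -1.0, -0.4]
opening: 0.0441
gripper_force: 0.0
```

Run:
```python
from h import *
np.set_printoptions(precision=4,suppress=True)
s=save('side','s8.png')[:,:,::-1];t=save('top','t8.png')[:,:,::-1]
c=lambda im,r,k:cv2.resize(im[r:r+75,k:k+50],(400,600),interpolation=cv2.INTER_CUBIC)
cv2.imwrite('pics/c8.png',np.hstack([c(s,220,358),c(t,136,396)]))
for n in('side','top'): 
  q=ctrl.spot_point('jaw_tab',n)[0]['pixel']; print(n,q,onz(n,q,.086))
```

```text
side [234.0, 373.3] [ 0.5374 -0.2269  0.086 ]
top [174.9, 409.7] [ 0.5415 -0.2377  0.086 ]
```

View pics/c8.png

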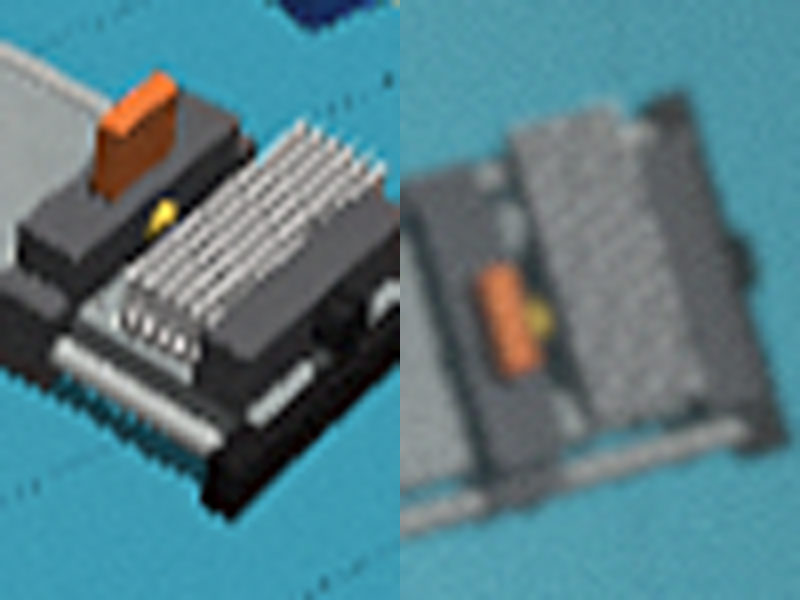

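Run:
```python
from h import *
np.set_printoptions(precision=4,suppress=True)
T=lambda x,y,z:onz('top',(136+y/8-.45,396+(x-400)/8-.45),z)
yx=np.array([-.240,.971,0]);xx=np.array([.971,.240,0])
O=np.array([.542,-.245,0])
for n,p in dict(tab=T(512,320,.1),sinkcen=T(605,265,.06),edgeA=T(512,130,.06),edgeB=T(595,420,.06)).items():
    print(n,p,'gauge x,y',(p-O)@xx,(p-O)@yx)
```

```text
tab [ 0.5379 -0.2344  0.1   ] gauge x,y -0.0014460670707558778 0.011264329120227816
sinkcen [ 0.563  -0.2793  0.06  ] gauge x,y 0.012163700980169632 -0.03832424729611671
edgeA [ 0.6172 -0.2452  0.06  ] gauge x,y 0.07299384654225187 -0.018213216665881587
edgeB [ 0.5024 -0.2728  0.06  ] gauge x,y -0.04514497990236784 -0.0175073185492248
```

The tab centre is about 72.5 mm from the fixed face, so the foot is pressed in about 8 mm, and the rise in force agrees. The sink is square and 12 mm off centre, within the limits, and the arm is clear. I hand the job in.

```bash
python3 -c "
from plant import ctrl
print(ctrl.close_job())"
```

```text
the job is handed in; nothing more can be done
None
```

I handed the job in at about 24 s, well inside the 53 s limit. The silver heat sink lies flat and fins up, square against the fixed jaw and about 12 mm off centre, and the spring foot is pressed in by roughly 8 mm (my estimate from the camera and force readings). The hand-in call gave no verdict.

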